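# Snap the topping box shut and set its inner dial

### The arm

A 7-joint arm with a two-finger parallel gripper is mounted at the origin on a cart in front of the work surface, level with it; the furniture and walls round the work are solid. World frame = base frame: x ahead of the robot, y to its left, z up, the work surface at z = 0. Lengths are in m, angles in rad, forces in N, time in s.
With the tool pointing down it reaches from about 0.4 to 0.85 m from the base axis. Payload 4.5 kg.
Tool frame: the origin (TCP) lies at the very end of the fingers, on their centre line; the grasp point (between the pads) lies 19 mm behind it; z points along the fingers, y is the line along which they close (so a half turn about z gives the same grasp; the last joint's range is limited). The gripper opens to 88 mm and grips with 3 to 60 N. Pads are 18 mm wide; open, the fingers measure 123 mm over their backs; the gripper's body (75 mm by 187 mm) begins 45 mm behind the grasp point.
Start: joints at [1.239, 0.689, -0.195, 1.565, 0.157, 0.902, -0.215], TCP at [0.224, -0.584, 0.239] pointing down, gripper open.
Joint ranges: [-3.01, 3.01], [-0.46, 2.08], [-1.47, 1.51], [0.13, 2.56], [-1, 4.14], [0.04, 2.09], [-2.66, 2.66]. Speed limits (rad/s): [2.57, 2.57, 3.14, 3.14, 3.14, 3.14, 3.14].

### API

Orientations are given as a unit quaternion [x, y, z, w].
In Python, from plant import r gives the robot as it stands. The module is installed in compiled form; this text tells all that it offers.
- The arm moves only by the tool step_arm, never from a script. Its argument "increments" is a list of rows, each a list of 2 entries, a list of its own where there are three numbers: the shift along the world's x, y, z in cm, then the turn, a rotation vector about the world's x, y, z in degrees. A call has exactly 10 rows; each row shifts and turns the commanded pose from where the row before left it; what a row does not reach is not made up. A row lasts 1/10 s, in which the tool goes at most 50 mm and 8.59 degrees, less where a joint would pass 70% of its speed; a pose out of reach is approached as far as the arm can. A call is refused whole if a number of a shift passes 5 or a number of a turn 8.59, either way. A call with a gripper value outside its range is refused whole. "fingers" is the opening, from 0 (shut) to 1 (fully open), set as the call begins (left out, the last holds). The fingers move at their own pace and stop on an object; "grip_force" is the grip in N (left out, the last holds). Time passes only in rows, so rows that do not move let the fingers close, or fill a call up. It gives the time, the measured TCP pose, the force, the opening and the grip force at its end, in the units of the state.
- r.get_state(): the state, without advancing time (a new reading comes with each control period).
- r.snapshot(name): name is "scene" or "top" or "wrist"; returns (picture, depth): 384x512x3 uint8, red, green, blue; 384x512 float32, m along the optical axis (not along the pixel's ray), 0 where there is no reading.
- r.calibration(name): a dict with "fov_y" (degrees; the focal length in pixels is half the picture's height over the tangent of half this angle, whatever the lens; pixels are square), "cx", "cy" (the principal point, pixels), "R" (3x3) and "t" (3): a world point X has camera coordinates R X + t. Camera axes: x right, y down, z forward; pixel columns grow to the right and rows downward; lengths in m; the calibration is good to about 2 mm. A picture is of the moment at which its call begins: read the wrist's pose just before it. calibration takes no time and is no camera call; for the wrist camera it gives the pose at the moment of the call.
- r.finish_job(): hands the job in; it is judged then, once.
The state is a dict: "clock": time; "q": joint angles; "qd": joint speeds; "joint_torque": joint torques, N m; "tool_pos": TCP position; "eef_rot": TCP orientation; "contact_force": force on the tool from outside, world axes, zero at the start; "moment": the same for the moment, N m; "opening": opening from 0.0 (shut) to 1.0 (fully open); "finger_force": force on a finger pad.
Only numpy, scipy, OpenCV 4.12 (cv2) and the standard library are available. Lean on these libraries where they do the work, as an engineer would, in place of code of your own. Each camera call takes 0.05 s, during which the arm holds its last target. There are 200 camera calls.

### The job

Close down the chilled topping box. First press both clear covers down by the blue tabs at their front until the catch of each one snaps and holds it shut by itself, firmly but never with more than 40 N, or they crack. Then turn the small inner knob of the double dial until its white line points at the red mark, without turning the grey outer ring knob, and leave everything standing round the box where it is.

Things in the scene. Friction and masses are not known exactly. Their poses are not given: they have to be found in the camera images.
- topping_box: steel topping box, fixed; x -125 to +112 mm, y -180 to +180 mm, deck 100 mm high. Origin at its underside; x points to its back (away from the robot, within 0.25 rad), y to its left, z up. Two pans with clear covers are centred at y = +119 and +1.5 mm; the double dial stands on the deck on the right (axis at x = -45, y = -119 mm).
- cover_left (a joint): hinge of the left clear cover (rad): about 0 shut, near 0.5 where its spring holds it open. Hinge line level, along the box's y, at x = +98, z = 116 mm in the box's frame; the plate runs 206 mm from it towards -x, is 111 mm wide and 5 mm thick; its front rises as it opens. Each catch sits at its own unseen height: latched joint value anywhere from -0.05 to +0.05.
- cover_right (a joint): the same hinge of the right cover. The push at a tab grows to about 3 N near shut, then a sprung catch takes about 8 to 14 N to snap past within 12 mm; then the force falls and a rubber stop (6 N per mm) is met. Let go before the snap, the cover springs open; after it, it is held. Press till snap and stop are felt. It cracks (failure) above 40 N.
- tab_left (a point): centre of the top face of the blue press tab (26 x 36 mm, 6 mm thick) at the front of the left cover; moves with the cover, axes of the cover (z normal to the tab). It lies 203 mm from the hinge line along the plate and 8 mm above it; shut, about 124 mm over the worktop, open about 100 mm higher.
- tab_right (a point): the same point on the right cover
- inner_knob (a joint): angle of the small black inner knob (rad), grows clockwise seen from above, starts at 0 to 0.7; 1.4 points the white line exactly at the red mark (within 0.15 is right). It turns with slight friction (about 0.04 N m) and stays where it is left.
- inner_top (a point): centre of the top of the inner knob, on the common vertical axis of the dial, 148 mm over the worktop. The knob is a bar, 36 mm long (along its white line), 14 mm wide, 26 mm tall (122 to 148 mm over the worktop), above a 36 mm disc at 117 to 123 mm.
- pointer_tip (a point): end of the white line on the bar's top edge, 18 mm from the axis; the line runs from the axis to here
- red_mark (a point): red bar-shaped mark (15 x 8 mm, 4 mm high) on the deck; its top centre, 50 mm from the dial's axis towards the right (-y of the box), 104 mm over the worktop
- outer_rim (a point): point on the rim of the grey outer ring knob (radius 34 mm, top 115 mm over the worktop, under the inner knob, turns very easily); it must stay within 7 mm of where it was at the start
- squeeze_0: white squeeze bottle with pointed nozzle, 60 mm wide, 215 mm tall, bystander; origin at its underside
- squeeze_1: second white squeeze bottle, same size, bystander; origin at its underside
- measure_cup: steel measuring cup with handle, 86x114x76 mm, bystander; origin at its underside
- salt_shaker: shaker with handle, 66x90x93 mm, bystander; origin at its underside
- timer: white kitchen timer, 32x66x62 mm, bystander; origin at its underside
- prep_bowl_3: empty steel bowl, 138 mm wide, 48 mm tall, bystander; origin at its underside

How it is judged:
By the outcome, as a careful person would: the job done as asked, in the order asked, and still so for the second after the job is handed in, with the robot touching nothing.
It also fails if it takes over 69 s, if anything falls off the work surface, if the arm or the gripper's body presses on something with over 40 N, if the wrist force passes 120 N, or if a joint passes its speed limit or range.

## Working session

There is one attempt and no reset: what is moved stays moved. The work goes in short steps, Python scripts to look and compute and a tool call to move; the robot and the scene stay as the last step left them, time stands still between calls to the robot, and variables do not carry over. Pictures are saved under pics/ and viewed, at most 10 in all, crops included, and the job is handed in when it is done.

Besides the shell and the picture viewer there is one more tool, called after "Emit:" as name([rows], argument=value, ...), one row to a line, values as JSON. step_arm: Moves the arm, as the interface text tells. Its arguments: {"type":"object","properties":{"increments":{"type":"array","items":{"type":"array"}},"fingers":{"type":"number"},"grip_force":{"type":"number"}},"required":["increments"]}

```bash
mkdir -p pics; cat > h.py <<'E'
import numpy as np, cv2
from plant import r
def snap(n,f):
    c=r.calibration(n); p,d=r.snapshot(n); cv2.imwrite(f'pics/{f}.png',p[:,:,::-1]); np.savez(f'pics/{f}.npz',p=p,d=d,**{k:np.array(c[k]) for k in c}); return p,d,c
def load(f): return np.load(f'pics/{f}.npz')
def ray(z,u,v):
    f=192/np.tan(np.radians(float(z['fov_y']))/2); return np.array([(u-z['cx'])/f,(v-z['cy'])/f,1.])
def px(z,u,v,h=None):
    R,t=z['R'],z['t']; k=ray(z,u,v)
    if h is None:
        w=z['d'][int(v)-1:int(v)+2,int(u)-1:int(u)+2]; return R.T@(k*np.median(w[w>0])-t)
    o=-R.T@t; g=R.T@k; return o+g*(h-o[2])/g[2]
def proj(z,X):
    f=192/np.tan(np.radians(float(z['fov_y']))/2); c=z['R']@X+z['t']; return c[:2]/c[2]*f+[z['cx'],z['cy']]
E
python3 - <<'E'
from h import *
for n in('scene','top'):
    p,d,c=snap(n,n+'0'); print(n,c['fov_y'],c['t'])
a=cv2.imread('pics/scene0.png');b=cv2.imread('pics/top0.png')
for n,i in(('s',a),('t',b)): cv2.imwrite(f'pics/{n}big.png',cv2.resize(i,(800,600),interpolation=cv2.INTER_CUBIC))
s=r.get_state();print(s['contact_force'],s['eef_rot'],s['clock'],s['opening'])
E
```

```text
scene 44.611793871611226 [-0.37818588  0.23991197  1.55953997]
top 52.58614107714627 [-0.10598015  0.55654717  1.62055665]
[ 0.14518484  0.37120346 -0.29051044] [ 9.83313088e-01  1.81919428e-01 -2.05723303e-04 -8.06176056e-04] 0.1 0.9983075773027716
```

View pics/tbig.png

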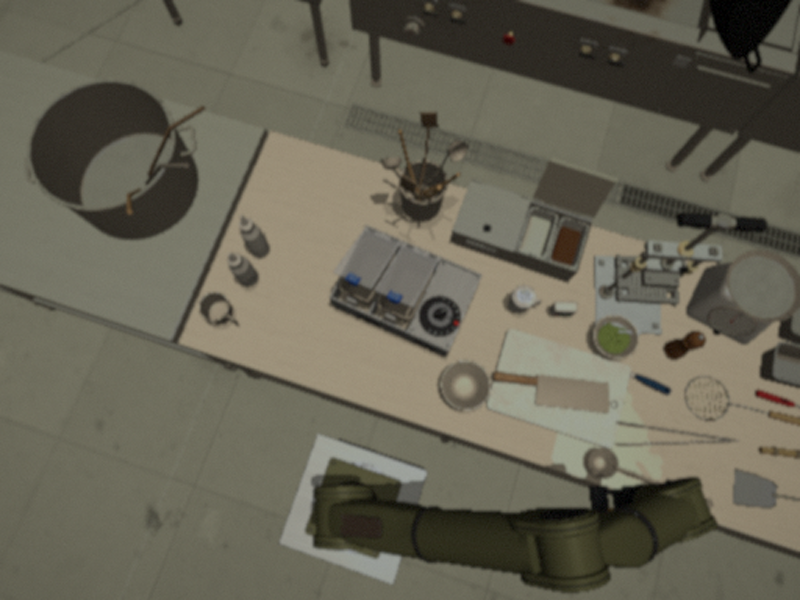

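View pics/sbig.png

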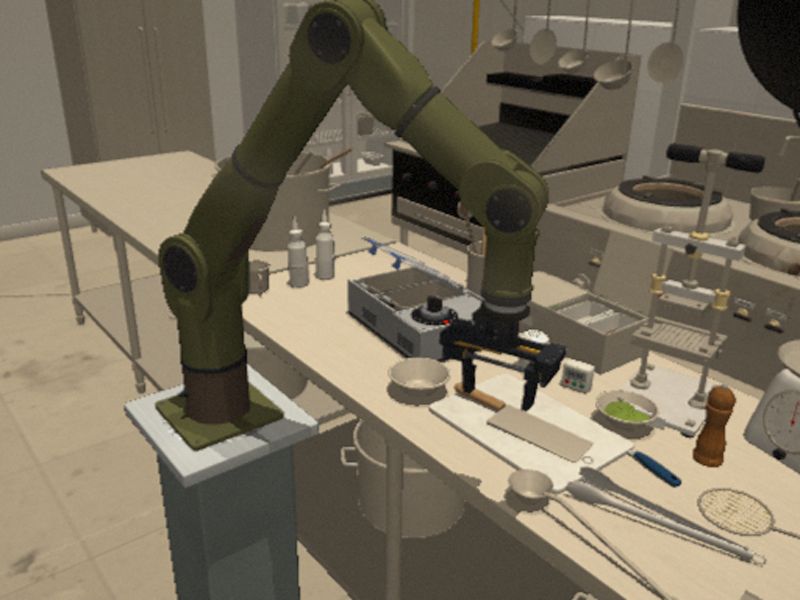

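The top view shows the blue tabs at about (353,281) and (395,297), the dial at (441,316) and the red mark at (457,323), all in enlarged pixels. The bowl is in front of the box, and the bottles and cup are to its left.

```bash
python3 - <<'E'
from h import *
z=load('top0');s=800/512
p=z['p'].astype(int)
hsv=cv2.cvtColor(z['p'],cv2.COLOR_RGB2HSV)
m=((hsv[...,0]>100)&(hsv[...,0]<130)&(hsv[...,1]>120)).astype(np.uint8); m[:150]=0
n,l,st,ce=cv2.connectedComponentsWithStats(m)
for i in range(1,n):
    if st[i][4]>10: print('blue',st[i],ce[i]*s,px(z,*ce[i]),px(z,*ce[i],.22))
m=((np.minimum(hsv[...,0],180-hsv[...,0])<8)&(hsv[...,1]>150)).astype(np.uint8)
n,l,st,ce=cv2.connectedComponentsWithStats(m)
for i in range(1,n):
    if 270<ce[i][0]<310 and 190<ce[i][1]<220: print('red',st[i],px(z,*ce[i],.104))
for nme,u,v,h in(('dial',441,316,.12),('bowl',464,386,.048),('cup',217,309,.076),('b0',252,236,None),('box FL',332,299,.1),('box FR',447,352,.1),('box BR',480,275,.1),('utens',423,190,None),('shaker',523,298,None)): print(nme,px(z,u/s,v/s),px(z,u/s,v/s,h or 0.1))
c=cv2.resize(z['p'][130:270,190:330],(800,800)[:2],interpolation=cv2.INTER_CUBIC)[:600]
cv2.imwrite('pics/c1.png',c[...,::-1])
E
```

```text
blue [222 177   8   6  23] [351.9701087  280.70652174] [0.53101742 0.1741068  0.22359595] [0.53201039 0.17471799 0.22      ]
blue [248 189   8   5  22] [393.25284091 298.65056818] [0.5188958  0.05843658 0.22305342] [0.51971377 0.05871796 0.22      ]
blue [410 242  17   9  29] [654.09482759 384.48275862] [ 0.56605844 -0.69013944  0.015799  ] [ 0.51236248 -0.61646796  0.22      ]
red [290 205   3   3   8] [ 0.54043506 -0.11053553  0.104     ]
dial [ 0.53913037 -0.06982258  0.12577132] [ 0.54065522 -0.06979042  0.12      ]
bowl [ 0.39830215 -0.18994212  0.00195881] [ 0.39081348 -0.18694351  0.048     ]
cup [ 3.87874587e-01  5.57619351e-01 -3.93329249e-04] [0.37593174 0.52921242 0.076     ]
b0 [0.59114811 0.49631272 0.13581729] [0.60185485 0.50938905 0.1       ]
box FL [0.49966633 0.23124163 0.09291675] [0.49800565 0.22988479 0.1       ]
box FR [ 0.46104922 -0.11486859  0.07372305] [ 0.45558064 -0.11428726  0.1       ]
box BR [ 0.69282855 -0.13829998  0.09934469] [ 0.69259575 -0.13827572  0.1       ]
utens [0.90459385 0.09387004 0.07027125] [0.89038178 0.09074348 0.1       ]
shaker [ 0.66893122 -0.27035028  0.09017269] [ 0.66560462 -0.26918779  0.1       ]
```

View pics/c1.png

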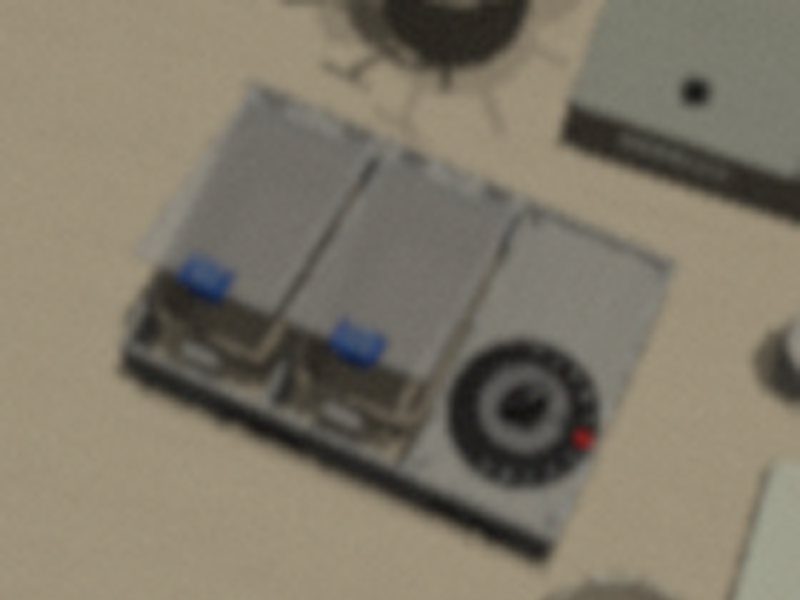

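Emit:
step_arm([
  [[3.2,2.8,1.3],[0,0,3.2]],
  [[3.2,2.8,1.3],[0,0,3.2]],
  [[3.2,2.8,1.3],[0,0,3.2]],
  [[3.2,2.8,1.3],[0,0,3.2]],
  [[3.2,2.8,1.3],[0,0,3.2]],
  [[3.2,2.8,1.3],[0,0,3.2]],
  [[3.2,2.8,1.3],[0,0,3.2]],
  [[3.2,2.8,1.3],[0,0,3.2]],
  [[3.2,2.8,1.3],[0,0,3.2]],
  [[3.2,2.8,1.3],[0,0,3.2]],
], fingers=0)

```text
clock: 1.1
tool_pos: [0.5443, -0.3023, 0.3689]
eef_rot: [0.895, 0.447, -0.0, -0.0]
contact_force: [1.0, -0.5, -0.2]
opening: 0.118
finger_force: 0.0
```

Emit:
step_arm([
  [[-0.5,3,0],[0,0,3.2]],
  [[-0.5,3,0],[0,0,3.2]],
  [[-0.5,3,0],[0,0,3.2]],
  [[-0.5,3,0],[0,0,3.2]],
  [[-0.5,3,0],[0,0,3.2]],
  [[-0.5,3,0],[0,0,3.2]],
  [[-0.5,3,0],[0,0,3.2]],
  [[-0.5,3,0],[0,0,3.2]],
  [[-0.5,3,0],[0,0,3.2]],
  [[0,0,0],[0,0,3.2]],
])

```text
clock: 2.1
tool_pos: [0.4976, -0.0285, 0.369]
eef_rot: [0.734, 0.679, 0.001, -0.001]
contact_force: [-0.6, -0.7, 0.3]
opening: 0.003
finger_force: 0.0
```

```bash
python3 - <<'E'
from h import *
s=r.get_state();print({k:np.round(s[k],3) for k in('clock','q','tool_pos','eef_rot','contact_force','opening')})
p,d,c=snap('wrist','w0')
cv2.imwrite('pics/w0b.png',cv2.resize(p[...,::-1],(800,600),interpolation=cv2.INTER_CUBIC))
E
```

```text
{'clock': np.float64(2.1), 'q': array([ 0.346,  0.406, -0.567,  1.73 ,  0.241,  1.075, -0.377]), 'tool_pos': array([ 0.498, -0.029,  0.369]), 'eef_rot': array([ 0.734,  0.679,  0.001, -0.001]), 'contact_force': array([-0.638, -0.734,  0.329]), 'opening': np.float64(0.003)}
```

View pics/w0b.png

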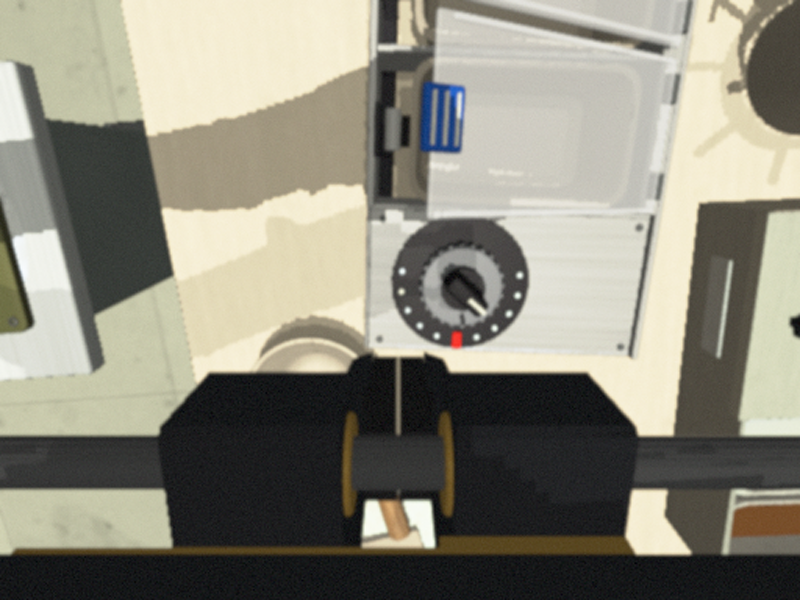

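The wrist view shows the right tab at (442,118), the dial centre at about (463,285), the red mark at (457,340), and the white line running to (487,315). The knob starts at about 0.7 rad.

```bash
python3 - <<'E'
from h import *
z=load('w0');s=800/512
P={}
for n,u,v,h in(('tab',442,118,.220),('ringc',462,283,.115),('red',457,340,.104),('tip',487,315,.148),('barc',464,289,.148),('FR',379,352,.1),('BR',637,355,.1)):
    P[n]=px(z,u/s,v/s,h); print(n,P[n].round(4),px(z,u/s,v/s).round(4))
for a,b in(('FR','BR'),('ringc','red'),('barc','tip')): d=P[b]-P[a]; print(a,b,np.degrees(np.arctan2(d[1],d[0])),np.hypot(*d[:2]))
c=cv2.resize(z['p'][140:225,245:345],(800,680),interpolation=cv2.INTER_CUBIC)[:600]
cv2.imwrite('pics/c2.png',c[...,::-1])
E
```

```text
tab [0.5291 0.0591 0.22  ] [0.5287 0.0588 0.2242]
ringc [ 0.5476 -0.0615  0.115 ] [ 0.5438 -0.0531  0.1488]
red [ 0.5422 -0.1144  0.104 ] [ 0.542  -0.1137  0.1057]
tip [ 0.5617 -0.0798  0.148 ] [ 0.5668 -0.0898  0.1165]
barc [ 0.5452 -0.058   0.148 ] [ 0.545  -0.0577  0.1494]
FR [ 0.4738 -0.1216  0.1   ] [ 0.4669 -0.1594  0.0013]
BR [ 0.6997 -0.1422  0.1   ] [ 0.6953 -0.1382  0.1092]
FR BR -5.1982990991188345 0.2267926464949718
ringc red -95.79256891303949 0.05319578683748602
barc tip -52.7445660491963 0.02733159335419826
```

View pics/c2.png

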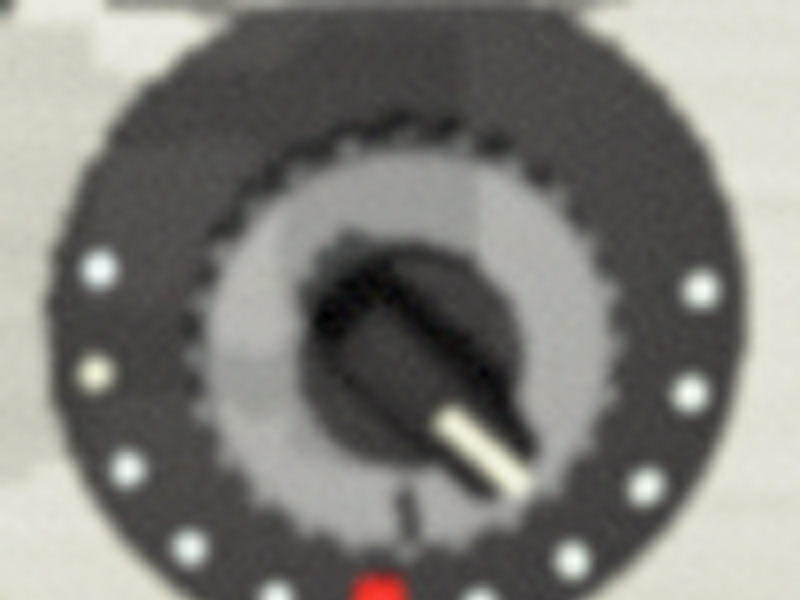

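```bash
python3 - <<'E'
from h import *
z=load('w0')
f=lambda u,v,h: px(z,245+u/8-.4,140+v/8-.4,h)
ax=f(440,415,.148);tp=f(525,490,.148)
print('ax',ax,'tip',tp,np.hypot(*(tp-ax)[:2]),np.degrees(np.arctan2(*(tp-ax)[1::-1])))
print('ring',f(405,345,.115),'disc',f(412,355,.123),'dial',f(397,305,.101))
print('red',f(380,600,.104))
th=np.radians(-5.5);ex=np.array([np.cos(th),np.sin(th)]);ey=np.array([-ex[1],ex[0]])
a=f(405,345,.115)[:2]
o=a+.045*ex+.119*ey;print('o',o)
for n,y in(('L',.119),('R',.0015)):
  for an in (.5,.4,.3,.2,.1,.05,0,-.05):
    x=.098-.203*np.cos(an)+.008*np.sin(an);zz=.116+.203*np.sin(an)+.008*np.cos(an)
    print(n,an,(o+x*ex+y*ey).round(4),round(zz,4))
E
```

```text
ax [ 0.54793362 -0.0662063   0.148     ] tip [ 0.56003353 -0.07873626  0.148     ] 0.017418606108674576 -46.00031040195081
ring [ 0.54690272 -0.06350713  0.115     ] disc [ 0.54704152 -0.06318601  0.123     ] dial [ 0.54743969 -0.06017274  0.101     ]
red [ 0.54190255 -0.11006021  0.104     ]
o [0.60310119 0.05063196]
L 0.5 [0.5385 0.1764] 0.2203
L 0.4 [0.529  0.1773] 0.2024
L 0.3 [0.5214 0.1781] 0.1836
L 0.2 [0.5156 0.1786] 0.1642
L 0.1 [0.5118 0.179 ] 0.1442
L 0.05 [0.5106 0.1791] 0.1341
L 0 [0.51   0.1791] 0.124
L -0.05 [0.5098 0.1792] 0.1138
R 0.5 [0.5273 0.0594] 0.2203
R 0.4 [0.5178 0.0604] 0.2024
R 0.3 [0.5101 0.0611] 0.1836
R 0.2 [0.5043 0.0616] 0.1642
R 0.1 [0.5005 0.062 ] 0.1442
R 0.05 [0.4994 0.0621] 0.1341
R 0 [0.4987 0.0622] 0.124
R -0.05 [0.4986 0.0622] 0.1138
```

Emit:
step_arm([
  [[0.6,1.8,-2.0],[0,0,-1]],
  [[0.6,1.8,-2.5],[0,0,0]],
  [[0.6,1.8,-2.5],[0,0,0]],
  [[0.6,1.8,-2.5],[0,0,0]],
  [[0.5,1.6,-2.0],[0,0,0]],
  [[0,0,-0.8],[0,0,0]],
  [[0,0,-0.6],[0,0,0]],
  [[0,0,0],[0,0,0]],
  [[0,0,0],[0,0,0]],
  [[0,0,0],[0,0,0]],
])

```text
clock: 3.15
tool_pos: [0.528, 0.0536, 0.2406]
eef_rot: [0.744, 0.668, 0.001, 0.001]
contact_force: [-0.8, -0.1, 0.4]
opening: 0.002
finger_force: 0.0
```

Emit:
step_arm([
  [[0,0.5,-1.0],[0,0,0]],
  [[0,0.2,-1.0],[0,0,0]],
  [[-0.5,0.1,-0.9],[0,0,0]],
  [[-0.45,0,-0.9],[0,0,0]],
  [[-0.4,0,-0.9],[0,0,0]],
  [[-0.35,0,-0.9],[0,0,0]],
  [[-0.3,0,-0.9],[0,0,0]],
  [[-0.3,0,-0.9],[0,0,0]],
  [[-0.2,0,-0.9],[0,0,0]],
  [[-0.1,0,-0.8],[0,0,0]],
])

```text
clock: 4.15
tool_pos: [0.5012, 0.0626, 0.148]
eef_rot: [0.743, 0.669, -0.0, -0.0]
contact_force: [0.9, 1.5, 3.2]
opening: 0.002
finger_force: 1.0
```

Emit:
step_arm([
  [[-0.03,0,-0.1],[0,0,0]],
  [[-0.03,0,-0.1],[0,0,0]],
  [[-0.02,0,-0.1],[0,0,0]],
  [[-0.02,0,-0.1],[0,0,0]],
  [[-0.02,0,-0.1],[0,0,0]],
  [[-0.02,0,-0.1],[0,0,0]],
  [[0,0,-0.1],[0,0,0]],
  [[0,0,-0.1],[0,0,0]],
  [[0,0,-0.1],[0,0,0]],
  [[0,0,-0.1],[0,0,0]],
])

```text
clock: 5.15
tool_pos: [0.5002, 0.0627, 0.1395]
eef_rot: [0.743, 0.669, 0.0, 0.0]
contact_force: [-1.0, 2.6, 8.3]
opening: 0.004
finger_force: 3.7
```

Emit:
step_arm([
  [[0,0,-0.05],[0,0,0]],
  [[0,0,-0.05],[0,0,0]],
  [[0,0,-0.05],[0,0,0]],
  [[0,0,-0.05],[0,0,0]],
  [[0,0,-0.05],[0,0,0]],
  [[0,0,-0.05],[0,0,0]],
  [[0,0,-0.05],[0,0,0]],
  [[0,0,-0.05],[0,0,0]],
  [[0,0,-0.05],[0,0,0]],
  [[0,0,-0.05],[0,0,0]],
])

```text
clock: 6.15
tool_pos: [0.4997, 0.0627, 0.134]
eef_rot: [0.743, 0.669, -0.0, -0.0]
contact_force: [-2.5, 2.5, 5.6]
opening: 0.005
finger_force: 2.8
```

Emit:
step_arm([
  [[0,0,-0.03],[0,0,0]],
  [[0,0,-0.03],[0,0,0]],
  [[0,0,-0.03],[0,0,0]],
  [[0,0,-0.03],[0,0,0]],
  [[0,0,-0.03],[0,0,0]],
  [[0,0,-0.03],[0,0,0]],
  [[0,0,-0.03],[0,0,0]],
  [[0,0,-0.03],[0,0,0]],
  [[0,0,-0.03],[0,0,0]],
  [[0,0,-0.03],[0,0,0]],
])

```text
clock: 7.15
tool_pos: [0.5002, 0.0619, 0.1306]
eef_rot: [0.743, 0.669, -0.0, 0.0]
contact_force: [-0.9, 0.6, 1.2]
opening: 0.008
finger_force: 0.3
```

Emit:
step_arm([
  [[0,0,-0.03],[0,0,0]],
  [[0,0,-0.03],[0,0,0]],
  [[0,0,-0.03],[0,0,0]],
  [[0,0,-0.03],[0,0,0]],
  [[0,0,-0.03],[0,0,0]],
  [[0,0,-0.03],[0,0,0]],
  [[0,0,-0.03],[0,0,0]],
  [[0,0,-0.03],[0,0,0]],
  [[0,0,-0.03],[0,0,0]],
  [[0,0,-0.03],[0,0,0]],
])

```text
clock: 8.15
tool_pos: [0.5002, 0.0622, 0.1279]
eef_rot: [0.743, 0.669, 0.0, 0.0]
contact_force: [-0.0, -0.5, 5.5]
opening: 0.009
finger_force: 2.6
```

Emit:
step_arm([
  [[0,0,-0.03],[0,0,0]],
  [[0,0,-0.03],[0,0,0]],
  [[0,0,-0.03],[0,0,0]],
  [[0,0,-0.03],[0,0,0]],
  [[0,0,-0.03],[0,0,0]],
  [[0,0,-0.03],[0,0,0]],
  [[0,0,-0.03],[0,0,0]],
  [[0,0,0],[0,0,0]],
  [[0,0,0],[0,0,0]],
  [[0,0,0],[0,0,0]],
])

```text
clock: 9.15
tool_pos: [0.5002, 0.0623, 0.1264]
eef_rot: [0.743, 0.669, 0.0, 0.0]
contact_force: [-1.7, -0.7, 11.8]
opening: 0.006
finger_force: 5.7
```

Emit:
step_arm([
  [[0,0,-0.03],[0,0,0]],
  [[0,0,-0.03],[0,0,0]],
  [[0,0,-0.03],[0,0,0]],
  [[0,0,-0.03],[0,0,0]],
  [[0,0,-0.03],[0,0,0]],
  [[0,0,-0.03],[0,0,0]],
  [[0,0,-0.02],[0,0,0]],
  [[0,0,0],[0,0,0]],
  [[0,0,0],[0,0,0]],
  [[0,0,0],[0,0,0]],
])

```text
clock: 10.15
tool_pos: [0.5001, 0.0623, 0.125]
eef_rot: [0.743, 0.669, 0.0, 0.001]
contact_force: [-3.7, -1.6, 18.6]
opening: 0.004
finger_force: 9.1
```

Emit:
step_arm([
  [[0,0,1],[0,0,0]],
  [[0,0,2],[0,0,0]],
  [[0,0,3],[0,0,0]],
  [[0,0,4],[0,0,0]],
  [[0,0,3.5],[0,0,0]],
  [[0.9,2.5,1],[0,0,0]],
  [[0.9,3,0],[0,0,0]],
  [[0.9,3,0],[0,0,0]],
  [[0.9,2.5,-0.8],[0,0,0]],
  [[0.25,0.4,-1.7],[0,0,0]],
])

```text
clock: 11.15
tool_pos: [0.5396, 0.1815, 0.2444]
eef_rot: [0.742, 0.671, 0.003, -0.001]
contact_force: [-0.8, -0.3, 0.6]
opening: 0.004
finger_force: 0.0
```

```bash
python3 - <<'E'
from h import *
s=r.get_state();print(s['tool_pos'],s['contact_force'])
p,d,c=snap('wrist','w1')
cv2.imwrite('pics/w1b.png',cv2.resize(p[...,::-1],(800,600),interpolation=cv2.INTER_CUBIC))
p,d,c=snap('top','t1');z=load('t1')
hsv=cv2.cvtColor(p,cv2.COLOR_RGB2HSV)
m=((hsv[...,0]>100)&(hsv[...,0]<130)&(hsv[...,1]>120)).astype(np.uint8); m[:150]=0
n,l,st,ce=cv2.connectedComponentsWithStats(m)
for i in range(1,n):
    if st[i][4]>5: print('blue',st[i],px(z,*ce[i]))
E
```

```text
[0.53963541 0.1815357  0.24440914] [-0.78025665 -0.30785637  0.57187673]
blue [410 242  17   9  31] [ 0.56802027 -0.69161597  0.00981068]
```

View pics/w1b.png

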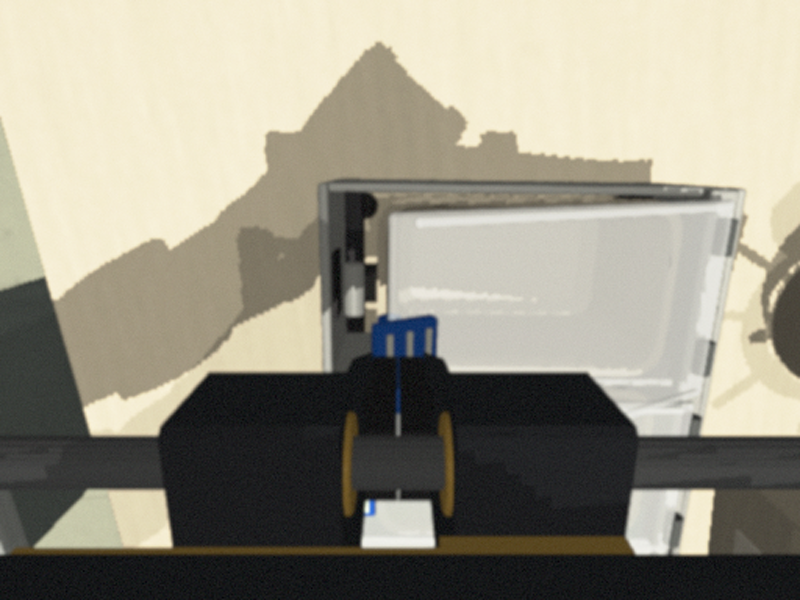

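Emit:
step_arm([
  [[0,-0.2,-1.2],[0,0,0]],
  [[0,0,-1.2],[0,0,0]],
  [[-0.5,0,-0.9],[0,0,0]],
  [[-0.45,0,-0.9],[0,0,0]],
  [[-0.4,0,-0.9],[0,0,0]],
  [[-0.4,0,-0.9],[0,0,0]],
  [[-0.35,0,-0.9],[0,0,0]],
  [[-0.3,0,-0.9],[0,0,0]],
  [[-0.2,0,-0.9],[0,0,0]],
  [[-0.15,0,-0.9],[0,0,0]],
])

```text
clock: 12.25
tool_pos: [0.511, 0.1748, 0.147]
eef_rot: [0.743, 0.669, 0.0, -0.0]
contact_force: [1.1, 1.7, 2.2]
opening: 0.005
finger_force: 1.0
```

Emit:
step_arm([
  [[-0.03,0,-0.1],[0,0,0]],
  [[-0.03,0,-0.1],[0,0,0]],
  [[-0.02,0,-0.1],[0,0,0]],
  [[-0.02,0,-0.1],[0,0,0]],
  [[-0.02,0,-0.1],[0,0,0]],
  [[-0.02,0,-0.05],[0,0,0]],
  [[0,0,-0.05],[0,0,0]],
  [[0,0,-0.05],[0,0,0]],
  [[0,0,-0.05],[0,0,0]],
  [[0,0,-0.05],[0,0,0]],
])

```text
clock: 13.25
tool_pos: [0.5097, 0.1743, 0.1401]
eef_rot: [0.743, 0.669, -0.0, 0.0]
contact_force: [-2.0, 0.8, 1.5]
opening: 0.003
finger_force: 1.0
```

Emit:
step_arm([
  [[0,0,-0.06],[0,0,0]],
  [[0,0,-0.06],[0,0,0]],
  [[0,0,-0.06],[0,0,0]],
  [[0,0,-0.06],[0,0,0]],
  [[0,0,-0.06],[0,0,0]],
  [[0,0,-0.06],[0,0,0]],
  [[0,0,-0.06],[0,0,0]],
  [[0,0,-0.06],[0,0,0]],
  [[0,0,-0.06],[0,0,0]],
  [[0,0,-0.06],[0,0,0]],
])

```text
clock: 14.25
tool_pos: [0.5094, 0.1743, 0.1347]
eef_rot: [0.743, 0.669, -0.0, 0.0]
contact_force: [-3.6, -0.9, 9.7]
opening: 0.005
finger_force: 4.6
```

Emit:
step_arm([
  [[0,0,-0.04],[0,0,0]],
  [[0,0,-0.04],[0,0,0]],
  [[0,0,-0.04],[0,0,0]],
  [[0,0,-0.04],[0,0,0]],
  [[0,0,-0.04],[0,0,0]],
  [[0,0,-0.04],[0,0,0]],
  [[0,0,-0.04],[0,0,0]],
  [[0,0,-0.04],[0,0,0]],
  [[0,0,-0.04],[0,0,0]],
  [[0,0,-0.04],[0,0,0]],
])

```text
clock: 15.25
tool_pos: [0.5091, 0.1744, 0.1304]
eef_rot: [0.743, 0.669, -0.0, -0.0]
contact_force: [-4.2, 0.8, 7.4]
opening: 0.008
finger_force: 3.8
```

Emit:
step_arm([
  [[0,0,-0.04],[0,0,0]],
  [[0,0,-0.04],[0,0,0]],
  [[0,0,-0.04],[0,0,0]],
  [[0,0,-0.04],[0,0,0]],
  [[0,0,-0.04],[0,0,0]],
  [[0,0,-0.04],[0,0,0]],
  [[0,0,-0.04],[0,0,0]],
  [[0,0,-0.04],[0,0,0]],
  [[0,0,-0.04],[0,0,0]],
  [[0,0,-0.04],[0,0,0]],
])

```text
clock: 16.25
tool_pos: [0.5094, 0.1743, 0.1261]
eef_rot: [0.743, 0.669, -0.0, -0.0]
contact_force: [-4.1, 0.4, 5.6]
opening: 0.001
finger_force: 2.9
```

Emit:
step_arm([
  [[0,0,-0.03],[0,0,0]],
  [[0,0,-0.03],[0,0,0]],
  [[0,0,-0.03],[0,0,0]],
  [[0,0,-0.03],[0,0,0]],
  [[0,0,-0.03],[0,0,0]],
  [[0,0,-0.03],[0,0,0]],
  [[0,0,-0.03],[0,0,0]],
  [[0,0,-0.03],[0,0,0]],
  [[0,0,0],[0,0,0]],
  [[0,0,0],[0,0,0]],
])

```text
clock: 17.25
tool_pos: [0.51, 0.1742, 0.1237]
eef_rot: [0.743, 0.669, 0.0, 0.0]
contact_force: [-0.4, 0.6, 1.6]
opening: 0.005
finger_force: 0.7
```

Emit:
step_arm([
  [[0,0,-0.04],[0,0,0]],
  [[0,0,-0.04],[0,0,0]],
  [[0,0,-0.04],[0,0,0]],
  [[0,0,-0.04],[0,0,0]],
  [[0,0,-0.04],[0,0,0]],
  [[0,0,-0.04],[0,0,0]],
  [[0,0,-0.04],[0,0,0]],
  [[0,0,-0.04],[0,0,0]],
  [[0,0,0],[0,0,0]],
  [[0,0,0],[0,0,0]],
])

```text
clock: 18.25
tool_pos: [0.51, 0.1744, 0.1206]
eef_rot: [0.743, 0.669, 0.0, 0.0]
contact_force: [0.4, -1.0, 2.4]
opening: 0.006
finger_force: 1.1
```

Emit:
step_arm([
  [[0,0,-0.03],[0,0,0]],
  [[0,0,-0.03],[0,0,0]],
  [[0,0,-0.03],[0,0,0]],
  [[0,0,-0.03],[0,0,0]],
  [[0,0,-0.03],[0,0,0]],
  [[0,0,-0.03],[0,0,0]],
  [[0,0,0],[0,0,0]],
  [[0,0,0],[0,0,0]],
  [[0,0,0],[0,0,0]],
  [[0,0,0],[0,0,0]],
])

```text
clock: 19.25
tool_pos: [0.51, 0.1744, 0.1191]
eef_rot: [0.743, 0.669, 0.0, 0.0]
contact_force: [-0.4, -0.7, 5.6]
opening: 0.004
finger_force: 3.4
```

Emit:
step_arm([
  [[0,0,-0.04],[0,0,0]],
  [[0,0,-0.04],[0,0,0]],
  [[0,0,-0.04],[0,0,0]],
  [[0,0,-0.04],[0,0,0]],
  [[0,0,-0.04],[0,0,0]],
  [[0,0,-0.04],[0,0,0]],
  [[0,0,-0.04],[0,0,0]],
  [[0,0,0],[0,0,0]],
  [[0,0,0],[0,0,0]],
  [[0,0,0],[0,0,0]],
])

```text
clock: 20.25
tool_pos: [0.51, 0.1744, 0.1173]
eef_rot: [0.743, 0.669, 0.0, 0.001]
contact_force: [-2.5, -1.9, 15.4]
opening: 0.005
finger_force: 7.9
```

Emit:
step_arm([
  [[0,0,1],[0,0,0]],
  [[0,0,2.5],[0,0,0]],
  [[0,0,4],[0,0,0]],
  [[0,-1,4],[0,0,0]],
  [[0,-3,3],[0,0,0]],
  [[0,-4,3],[0,0,0]],
  [[0,-4,3],[0,0,0]],
  [[0,-3.5,0],[0,0,0]],
  [[0,-3,0],[0,0,0]],
  [[0,-1.5,0],[0,0,0]],
])

```text
clock: 21.25
tool_pos: [0.509, -0.0289, 0.3205]
eef_rot: [0.745, 0.667, -0.001, 0.0]
contact_force: [0.1, 0.7, 0.9]
opening: 0.006
finger_force: 0.0
```

```bash
python3 - <<'E'
from h import *
s=r.get_state();print(s['tool_pos'],s['q'],s['contact_force'])
p,d,c=snap('wrist','w2')
cv2.imwrite('pics/w2b.png',cv2.resize(p[...,::-1],(800,600),interpolation=cv2.INTER_CUBIC))
z=load('w2')
hsv=cv2.cvtColor(p,cv2.COLOR_RGB2HSV)
m=((hsv[...,0]>100)&(hsv[...,0]<130)&(hsv[...,1]>120)).astype(np.uint8)
n,l,st,ce=cv2.connectedComponentsWithStats(m)
for i in range(1,n):
    if st[i][4]>20: print('blue',st[i],px(z,*ce[i]))
E
```

```text
[ 0.50898833 -0.02891374  0.32051003] [ 0.32120069  0.47301974 -0.54885986  1.78236258  0.29366948  0.96995437
 -0.45651768] [0.11446724 0.67772092 0.86250637]
blue [224  59  25  40 525] [0.5006241  0.06192525 0.13087957]
```

View pics/w2b.png

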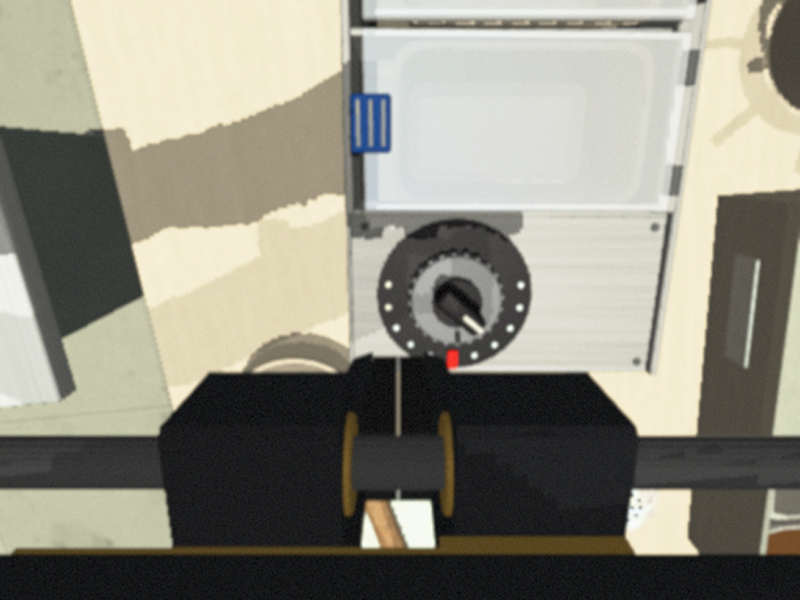

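The right cover is held shut: its tab is at z≈0.129, at pixel (370,123), and the edge of the left cover also lies flat. Next I go above the knob.

Emit:
step_arm([
  [[0.5,-0.5,-1.2],[0,0,5]],
  [[0.5,-0.5,-1.2],[0,0,5]],
  [[0.5,-0.5,-1.2],[0,0,5]],
  [[0.5,-0.5,-1.2],[0,0,5]],
  [[0.5,-0.5,-1.2],[0,0,5]],
  [[0.5,-0.5,-1.2],[0,0,5]],
  [[0.5,-0.4,-1.2],[0,0,5]],
  [[0.3,-0.2,-1.2],[0,0,5]],
  [[0,0,-1.2],[0,0,5]],
  [[0,0,-0.7],[0,0,5]],
], fingers=0.55, grip_force=8)

```text
clock: 22.3
tool_pos: [0.5473, -0.0595, 0.2046]
eef_rot: [0.388, 0.922, 0.001, -0.001]
contact_force: [-0.1, 0.4, -0.1]
opening: 0.553
finger_force: 0.0
```

```bash
python3 - <<'E'
from h import *
s=r.get_state();print(s['tool_pos'],s['eef_rot'],s['q'][6],s['contact_force'],s['opening'])
e=s['eef_rot'];print('tool y deg',np.degrees(2*np.arctan2(e[1],e[0]))-90)
p,d,c=snap('wrist','w3'); z=load('w3')
print([proj(z,np.array(X)) *800/512 for X in((.547,-.065,.148),(*s['tool_pos'][:2],.148))])
cv2.imwrite('pics/w3b.png',cv2.resize(p[...,::-1],(800,600),interpolation=cv2.INTER_CUBIC))
E
```

```text
[ 0.54731139 -0.05945692  0.20463042] [ 3.88310978e-01  9.21527343e-01  5.09600331e-04 -1.29615508e-03] 0.21019475674964794 [-0.10029976  0.415312   -0.06634852] 0.5527983529365368
tool y deg 44.301064593262964
[array([389.11829799, 333.22421881]), array([398.74025409, 324.82845952])]
```

View pics/w3b.png

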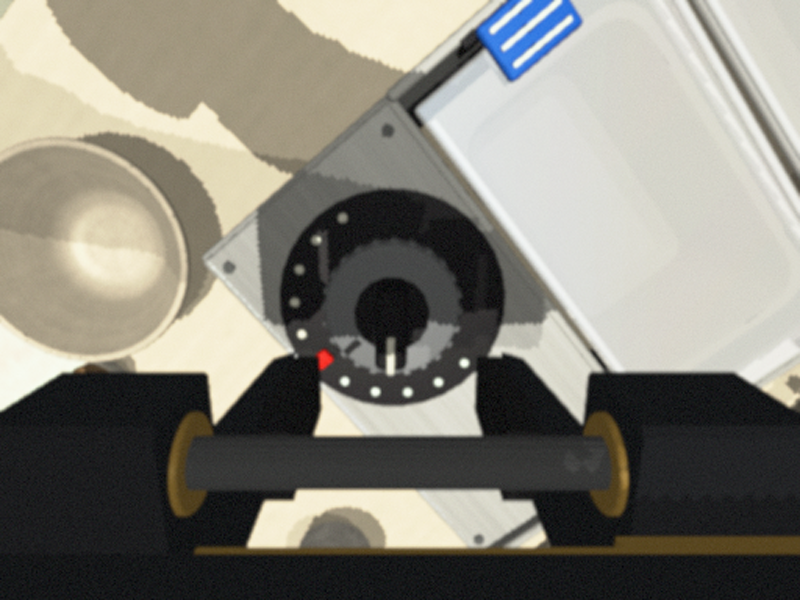

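The white line runs vertically from (390,338) to (390,374), which matches the predicted axis at (389,333) and lines up with the fingers. I'm descending.

Emit:
step_arm([
  [[0,-0.3,-0.8],[0,0,0]],
  [[0,-0.25,-1.2],[0,0,0]],
  [[0,-0.05,-1.2],[0,0,0]],
  [[0,0,-1.2],[0,0,0]],
  [[0,0,-1.0],[0,0,0]],
  [[0,0,-0.8],[0,0,0]],
  [[0,0,-0.6],[0,0,0]],
  [[0,0,-0.4],[0,0,0]],
  [[0,0,-0.2],[0,0,0]],
  [[0,0,-0.1],[0,0,0]],
])

```text
clock: 23.35
tool_pos: [0.5479, -0.0676, 0.131]
eef_rot: [0.391, 0.92, 0.0, 0.0]
contact_force: [0.5, -0.3, -0.9]
opening: 0.548
finger_force: 0.0
```

Emit:
step_arm([
  [[0,0,0],[0,0,0]],
  [[0,0,0],[0,0,0]],
  [[0,0,0],[0,0,0]],
  [[0,0,0],[0,0,0]],
  [[0,0,0],[0,0,0]],
  [[0,0,0],[0,0,0]],
  [[0,0,0],[0,0,0]],
  [[0,0,0],[0,0,0]],
  [[0,0,0],[0,0,0]],
  [[0,0,0],[0,0,0]],
], fingers=0)

```text
clock: 24.35
tool_pos: [0.5495, -0.0661, 0.1313]
eef_rot: [0.391, 0.921, 0.002, 0.001]
contact_force: [3.5, 3.4, -2.8]
opening: 0.16
finger_force: 8.0
```

Emit:
step_arm([
  [[0.1,0.1,0],[0,0,0]],
  [[0.1,0.1,0],[0,0,-6]],
  [[0,0,0],[0,0,-6]],
  [[0,0,0],[0,0,-6]],
  [[0,0,0],[0,0,-6]],
  [[0,0,0],[0,0,-6]],
  [[0,0,0],[0,0,-6]],
  [[0,0,0],[0,0,-6]],
  [[0,0,0],[0,0,-6]],
  [[0,0,0],[0,0,-1.5]],
])

```text
clock: 25.35
tool_pos: [0.547, -0.067, 0.1312]
eef_rot: [0.742, 0.671, -0.003, -0.001]
contact_force: [-4.0, -1.4, 7.5]
opening: 0.157
finger_force: 8.0
```

```bash
python3 - <<'E'
from h import *
s=r.get_state();print(s['tool_pos'],s['contact_force'],s['moment'],s['opening'])
e=s['eef_rot'];print('tool y deg',np.degrees(2*np.arctan2(e[1],e[0]))-90)
p,d,c=snap('wrist','w4'); z=load('w4')
cv2.imwrite('pics/w4b.png',cv2.resize(p[100:292,128:384,::-1],(800,600),interpolation=cv2.INTER_CUBIC))
E
```

```text
[ 0.54695247 -0.06701585  0.13122688] [-3.99749331 -1.44991895  7.53045432] [-0.08727596  0.85890239  0.03755087] 0.15690919448187268
tool y deg -5.736679461659961
```

View pics/w4b.png

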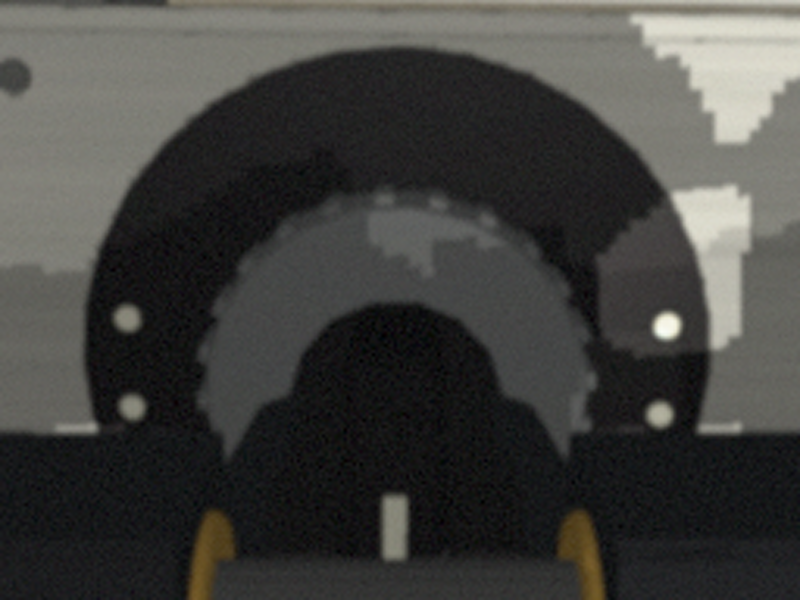

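The white line at (395,527) now lies across the gripper axis. I release the knob, lift clear and check.

Emit:
step_arm([
  [[0,0,0],[0,0,0]],
  [[0,0,0],[0,0,0]],
  [[0,0,0],[0,0,0]],
  [[0,0,0],[0,0,0]],
  [[0,0,0],[0,0,0]],
  [[0,0,0],[0,0,0]],
  [[0,0,0.5],[0,0,0]],
  [[0,0,1],[0,0,0]],
  [[0,0,2],[0,0,0]],
  [[0,0,3],[0,0,0]],
], fingers=0.5)

```text
clock: 26.4
tool_pos: [0.5489, -0.0656, 0.1963]
eef_rot: [0.74, 0.672, -0.001, -0.001]
contact_force: [-0.3, -0.2, -0.7]
opening: 0.499
finger_force: 0.0
```

Emit:
step_arm([
  [[-0.5,0,4],[0,0,0]],
  [[-0.5,0,4],[0,0,0]],
  [[-0.5,0.5,4],[0,0,0]],
  [[-0.5,0.8,3],[0,0,0]],
  [[-0.5,0.8,2],[0,0,0]],
  [[-0.5,0.8,0],[0,0,0]],
  [[0,0.8,0],[0,0,0]],
  [[0,0,0],[0,0,0]],
  [[0,0,0],[0,0,0]],
  [[0,0,0],[0,0,0]],
])

```text
clock: 27.4
tool_pos: [0.5196, -0.0292, 0.365]
eef_rot: [0.741, 0.672, -0.001, -0.001]
contact_force: [-0.8, -0.1, -0.9]
opening: 0.498
finger_force: 0.0
```

```bash
python3 - <<'E'
from h import *
s=r.get_state();print(s['tool_pos'],s['contact_force'])
p,d,c=snap('wrist','w5'); z=load('w5')
cv2.imwrite('pics/w5b.png',cv2.resize(p[0:252,140:476,::-1],(800,600),interpolation=cv2.INTER_CUBIC))
E
```

```text
[ 0.51956758 -0.0292245   0.36495152] [-0.78082055 -0.07818669 -0.91741515]
```

View pics/w5b.png

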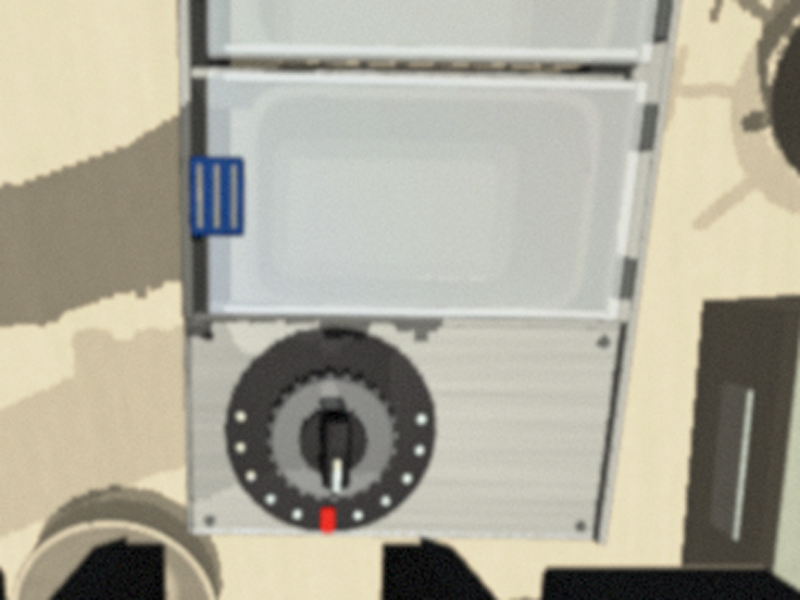

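Both covers are shut and the ring is unmoved as far as I can see. The line runs from (337,460) to (336,491), with the red mark at (328,519). I'll check the angle numerically.

```bash
python3 - <<'E'
from h import *
z=load('w5');k=336/800
f=lambda u,v,h:px(z,140+u*k-.3,v*k-.3,h)[:2]
a,b,rd,rc=f(337,458,.148),f(336,492,.148),f(328,519,.104),f(333,437,.115)
an=lambda p,q:np.degrees(np.arctan2(*(q-p)[::-1]))
print(a,b,rd,rc,'line',an(a,b),'axis->red',an(a,rd),an(rc,rd),'ring c->tip',an(rc,b))
p,d,c=snap('top','t2');z=load('t2');hsv=cv2.cvtColor(p,cv2.COLOR_RGB2HSV)
m=((hsv[...,0]>100)&(hsv[...,0]<130)&(hsv[...,1]>120)).astype(np.uint8); m[:150]=0
n,l,st,ce=cv2.connectedComponentsWithStats(m)
for i in range(1,n):
    if st[i][4]>5: print('blue',st[i],px(z,*ce[i]))
E
```

```text
[ 0.54699958 -0.06587882] [ 0.54517373 -0.08328278] [ 0.54176451 -0.11328713] [ 0.54764211 -0.06348656] line -95.9889977668221 axis->red -96.30136445815688 -96.7310749732063 ring c->tip -97.10752237937103
blue [221 189   7   5  18] [0.51046543 0.17965717 0.11942527]
blue [249 201   4   4   7] [0.49715188 0.05522724 0.12770868]
blue [411 242  16   9  29] [ 0.56770828 -0.6906103   0.0109102 ]
```

The line points at the mark to within 1°, and both tabs are down (z 0.119 and 0.128).

```bash
python3 -c "
from plant import r
print(r.finish_job())"
```

```text
the job is handed in; nothing more can be done
None
```

Both covers are latched shut (highest force I read while pressing was 18.6 N), the inner knob's white line points at the red mark to within about 1°, I saw no sign that the outer ring moved and moved nothing around the box, and the job is handed in at about 27.5 s.

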